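# Set the sample pot and reagent vials into their colour-coded holders

### The job

Get the bench ready for the next run: stand the pot and each of the three vials inside the holder that matches it, by the colour of its cap and by its size (the wide red holder is for the red-capped pot, the narrow red one for the red-capped vial). Keep them upright all the way, set them down rather than drop them, and leave each standing flat on its holder's floor.

Things in the scene. Friction and masses are not known exactly. Their poses are not given: they have to be found in the camera images.
- red_pot: white plastic sample pot with a broad red screw cap, 57 mm tall: body 41 mm across up to 44 mm height, cap 46 mm across above that. Stands upright and loose on the white bench top between the two grey mats (a lamp box 135 mm tall stands beyond). Origin: centre of its underside, z up along its axis; yaw is meaningless.
- red_vial: small glass vial with a red cap and a red band on its label, 24 mm across and 54 mm tall: round body to 44 mm height, cap 18 mm across above that. Stands upright and loose on the white bench top between the two grey mats (a lamp box 135 mm tall stands beyond). Origin: centre of its underside, z up along its axis; yaw is meaningless.
- blue_vial: small glass vial with a blue cap and a blue band on its label, 24 mm across and 54 mm tall: round body to 44 mm height, cap 18 mm across above that. Stands upright and loose on the white bench top between the two grey mats (a lamp box 135 mm tall stands beyond). Origin: centre of its underside, z up along its axis; yaw is meaningless.
- purple_vial: small glass vial with a purple cap and a purple band on its label, 24 mm across and 54 mm tall: round body to 44 mm height, cap 18 mm across above that. Stands upright and loose on the white bench top between the two grey mats (a lamp box 135 mm tall stands beyond). Origin: centre of its underside, z up along its axis; yaw is meaningless.
- wide_red_holder: bench holder with a red collar, the wide kind, for the sample pot: grey foot 74 mm across and 6 mm high, on it the round red collar, 70 mm outside and 60 mm inside, rim 14 mm above the bench; flat dark floor inside, 6 mm above the bench. Fixed to the bench. Origin: centre of its underside on the bench, z up.
- narrow_red_holder: bench holder with a red collar, the narrow kind, for one 24 mm vial: grey foot 54 mm across and 6 mm high, on it the round red collar, 50 mm outside and 40 mm inside, rim 14 mm above the bench; flat dark floor inside, 6 mm above the bench. Fixed to the bench. Origin: centre of its underside on the bench, z up; a vial rightly placed stands on the floor about this axis.
- blue_holder: bench holder with a blue collar, the narrow kind, for one 24 mm vial: grey foot 54 mm across and 6 mm high, on it the round blue collar, 50 mm outside and 40 mm inside, rim 14 mm above the bench; flat dark floor inside, 6 mm above the bench. Fixed to the bench. Origin: centre of its underside on the bench, z up; a vial rightly placed stands on the floor about this axis.
- purple_holder: bench holder with a purple collar, the narrow kind, for one 24 mm vial: grey foot 54 mm across and 6 mm high, on it the round purple collar, 50 mm outside and 40 mm inside, rim 14 mm above the bench; flat dark floor inside, 6 mm above the bench. Fixed to the bench. Origin: centre of its underside on the bench, z up; a vial rightly placed stands on the floor about this axis.
Things that resemble listed ones, but are neither listed nor needed, are in the scene too. Leave any yellow look-alike of the red_vial alone.

How it is judged:
By the outcome, as a careful person would: the job done as asked, in the order asked, and still so for the second after the job is handed in, with the robot touching nothing.
It also fails if it takes over 102 s, if anything falls off the work surface, if the arm or the gripper's body presses on something with over 40 N, if the wrist force passes 120 N, or if a joint passes its speed limit or range.

### The arm

A 6-joint arm with a two-finger parallel gripper is mounted at the origin on a cart in front of the work surface, level with it; the furniture and walls round the work are solid. World frame = base frame: x ahead of the robot, y to its left, z up, the work surface at z = 0. Lengths are in m, angles in rad, forces in N, time in s.
With the tool pointing down it reaches from about 0.275 to 0.825 m from the base axis. Payload 4.9 kg.
Tool frame: the origin (TCP) lies at the very end of the fingers, on their centre line; the grasp point (between the pads) lies 19 mm behind it; z points along the fingers, y is the line along which they close (so a half turn about z gives the same grasp; the last joint's range is limited). The gripper opens to 85 mm and grips with 20 to 120 N. Pads are 22 mm wide; open, the fingers measure 114 mm over their backs; the gripper's body (76 mm by 85 mm) begins 54 mm behind the grasp point. The pads swing forward as they close: fully open they stand 13 mm farther back than shut.
Start: joints at [-1.476, 0.326, -0.193, 1.052, 0, 1.437], TCP at [0.125, -0.536, 0.231] pointing down, gripper open.
Joint ranges: [-2.65, 2.65], [-0.97, 1.79], [-1.3, 1.35], [-1.93, 2.1], [-1.47, 1.37], [-3.14, 3.14]. Speed limits (rad/s): [2.57, 2.57, 3.14, 3.14, 3.14, 3.14].

### API

Orientations are given as [roll, pitch, yaw] about the fixed x, y, z axes, in that order (R = Rz(yaw) Ry(pitch) Rx(roll)).
In Python, from bench import * gives the robot as it stands.
- The arm moves only by the shell command python3 -m handwheel 'ROWS' [FORCE]. ROWS is JSON, a list of rows, each a list of 7 numbers: the turn, a rotation vector about the tool's x, y, z in rad, then the shift along the tool's x, y, z in m, then the finger opening in m, from 0 to 0.0854. In form: [[rx, ry, rz, tx, ty, tz, hand], ...]. A call has 1 to 20 rows; each row shifts and turns the commanded pose from where the row before left it, along the tool's axes as they then stand; what a row does not reach is not made up. A row lasts 1/12 s, in which the tool goes at most 41.7 mm and 7.16 degrees, less where a joint would pass 70% of its speed; a pose out of reach is approached as far as the arm can. A call is refused whole if a number of a shift passes 0.0417 or a number of a turn 0.125, either way. A call with a gripper value outside its range is refused whole. The fingers move at their own pace and stop on an object; FORCE is the grip in N (left out, the last holds). Time passes only in rows, so rows that do not move let the fingers close. It gives the time, the measured TCP pose, the force, the opening and the grip force at its end, in the units of the state.
- get_state(): the state, without advancing time (a new reading comes with each control period).
- capture(name): name is "scene" or "top" or "wrist"; returns the picture (400x640x3 uint8, red, green, blue); there is no depth.
- camera_info(name): a dict with "camera_matrix" (3x3 intrinsics, pixels), "T" (4x4, takes a point from camera to world coordinates); the wrist camera has in their place "mount" (4x4, takes a point from camera to tool coordinates, whose origin is the TCP and whose axes are the flange's). Camera axes: x right, y down, z forward; pixel columns grow to the right and rows downward; lengths in m; the calibration is good to about 2 mm. The wrist camera is an equidistant fisheye: a pixel r from the principal point sees the ray r / f radians off the axis. A picture is of the moment at which its call begins: read the wrist's pose just before it. camera_info takes no time and is no camera call.
- hand_in(): hands the job in; it is judged then, once.
The state is a dict: "t": time; "joint_positions": joint angles; "dq": joint speeds; "joint_torque": joint torques, N m; "eef_pos": TCP position; "ee_rot": TCP orientation; "contact_force": force on the tool from outside, world axes, zero at the start; "ft_torque": the same for the moment, N m; "grip_width": opening from 0.0 (shut) to 1.0 (fully open); "finger_force": force on a finger pad.
Only numpy, scipy, OpenCV 4.12 (cv2) and the standard library are available. Lean on these libraries where they do the work, as an engineer would, in place of code of your own. Each camera call takes 0.05 s, during which the arm holds its last target. There are 200 camera calls.

## Working session

There is one attempt and no reset: what is moved stays moved. The work goes in short steps, Python scripts to look and compute and a shell command to move; the robot and the scene stay as the last step left them, time stands still between calls to the robot, and variables do not carry over. Pictures are saved under pics/ and viewed, at most 14 in all, crops included, and the job is handed in when it is done.

```bash
ls; mkdir -p pics; python3 - <<'E'
from bench import *
import cv2,json
for n in ("scene","top"):
    cv2.imwrite(f"pics/{n}0.png",capture(n)[:,:,::-1])
    i=camera_info(n); print(n,i)
print(camera_info("wrist")); s=get_state(); print(s)
E
```

```text
pics
scene {'camera_matrix': array([[520.15067961,   0.        , 321.86110904],
       [  0.        , 520.15067961, 204.10835343],
       [  0.        ,   0.        ,   1.        ]]), 'T': array([[ 0.82060333, -0.25545488,  0.51122694,  0.00599933],
       [-0.57123937, -0.39355509,  0.72027771, -0.87541499],
       [ 0.01719751, -0.88309524, -0.4688785 ,  0.46129307],
       [ 0.        ,  0.        ,  0.        ,  1.        ]])}
top {'camera_matrix': array([[374.7567147 ,   0.        , 320.46162789],
       [  0.        , 374.7567147 , 207.17583982],
       [  0.        ,   0.        ,   1.        ]]), 'T': array([[ 0.21213965, -0.77777507,  0.59166098, -0.05596084],
       [-0.97720074, -0.16345045,  0.13550891, -0.33481232],
       [-0.0086882 , -0.60691836, -0.79471669,  0.72019427],
       [ 0.        ,  0.        ,  0.        ,  1.        ]])}
{'camera_matrix': array([[309.70691629,   0.        , 324.57195046],
       [  0.        , 309.70691629, 200.57868151],
       [  0.        ,   0.        ,   1.        ]]), 'mount': array([[ 1.79538908e-04, -9.65622492e-01, -2.59948399e-
[... 278 characters left out ...]
e+00]])}
{'t': 0.1, 'joint_positions': array([-1.47621884e+00,  3.26877784e-01, -1.93472855e-01,  1.05201869e+00,
        2.78602814e-05,  1.43660957e+00]), 'dq': array([ 0.00161905, -0.00207508,  0.00221968,  0.00259238,  0.0009578 ,
        0.00245193]), 'joint_torque': array([ 1.74118148e-03, -4.44238901e+01,  2.63038945e+01,  7.91956350e-03,
       -2.81473449e-04, -5.90843044e-06]), 'eef_pos': array([ 0.12470259, -0.53514051,  0.23057997]), 'ee_rot': array([-3.14003752e+00, -2.38053247e-04,  2.28764036e-01]), 'contact_force': array([ 0.30714666, -0.08470626,  0.50917338]), 'ft_torque': array([-0.01053856, -0.00540386, -0.00273004]), 'finger_force': 0.0, 'grip_width': 1.0009505264815612}
```

View pics/scene0.png

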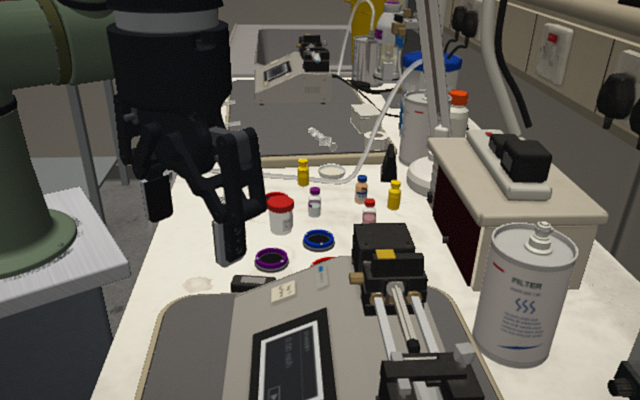

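View pics/top0.png

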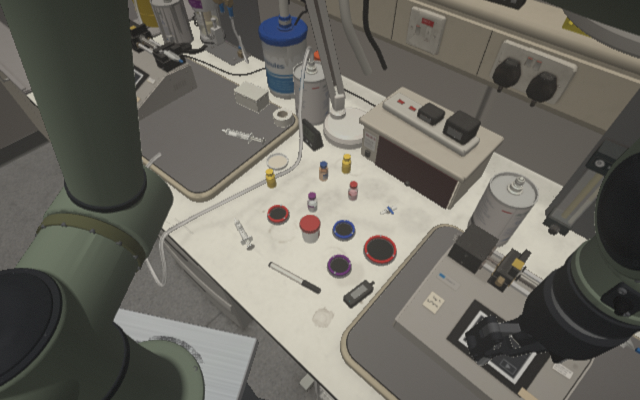

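Top view: pot cap (310,222), red vial (353,184), blue vial (323,164), purple vial (312,195), yellow decoys (270,174) and (346,158). Holders: narrow red (278,214), blue (344,230), purple (339,266), wide red (380,249). The scene view shows the same layout from the side, with the wide red holder mostly hidden behind the pump.

```bash
cat > h.py <<'E'
import numpy as np, cv2
from bench import *
from scipy.spatial.transform import Rotation as R
def ray(n,uv,st=None):
    i=camera_info(n);K=i["camera_matrix"];x=(uv[0]-K[0,2])/K[0,0];y=(uv[1]-K[1,2])/K[1,1]
    if n=="wrist":
        r=np.hypot(x,y);d=np.array([x/r*np.sin(r),y/r*np.sin(r),np.cos(r)]) if r>1e-9 else np.array([0,0,1.])
        T=np.eye(4);T[:3,:3]=R.from_euler("xyz",st["ee_rot"]).as_matrix();T[:3,3]=st["eef_pos"];T=T@i["mount"]
    else: d=np.array([x,y,1.]);T=i["T"]
    return T[:3,3],T[:3,:3]@d
def onplane(n,uv,z,st=None):
    o,d=ray(n,uv,st);return o+d*(z-o[2])/d[2]
def proj(n,P,st=None):
    i=camera_info(n);K=i["camera_matrix"]
    if n=="wrist":
        T=np.eye(4);T[:3,:3]=R.from_euler("xyz",st["ee_rot"]).as_matrix();T[:3,3]=st["eef_pos"];T=T@i["mount"]
    else:T=i["T"]
    p=np.linalg.inv(T)@np.r_[P,1];p=p[:3]
    if n=="wrist":
        a=np.arctan2(np.hypot(p[0],p[1]),p[2]);q=p[:2]/np.hypot(p[0],p[1])*a
    else:q=p[:2]/p[2]
    return q*K[0,0]+K[:2,2]
def mask(im,c):
    h,s,v=cv2.split(cv2.cvtColor(im,cv2.COLOR_RGB2HSV));h=h.astype(int)
    ok={"red":(h<8)|(h>170),"blue":(h>100)&(h<125),"purple":(h>=125)&(h<160)}[c]
    return (ok&(s>90)&(v>40)).astype(np.uint8)
def blobs(im,c,amin=15):
    n,l,st,ce=cv2.connectedComponentsWithStats(mask(im,c))
    return [(st[k],ce[k],(l==k).astype(np.uint8)) for k in range(1,n) if st[k][4]>=amin]
E
python3 - <<'E'
from h import *
im=cv2.imread("pics/top0.png")[:,:,::-1]
for c in("red","blue","purple"):
    for s,ce,m in blobs(im,c):
        if not(240<ce[0]<420 and 150<ce[1]<290):continue
        k=cv2.findContours(m,0,2)[0][0]
        e=cv2.fitEllipse(k) if len(k)>5 else None
        print(c,s,ce.round(1),"z.05",onplane("top",ce,.05)[:2].round(4),"z.012",None if e is None else (onplane("top",e[0],.012)[:2].round(4),np.round(e[1],1)))
cv2.imwrite("pics/topc.png",cv2.resize(im[140:300,230:430,::-1],None,fx=4,fy=3.75,interpolation=2)[:600])
E
```

```text
red [350 181   7   7  42] [353.1 184.2] z.05 [ 0.5255 -0.2813] z.012 (array([ 0.5581, -0.2783]), array([6.7, 7. ]))
red [268 205  20  18 147] [277.4 213.7] z.05 [ 0.4055 -0.1308] z.012 (array([ 0.4324, -0.1184]), array([16.4, 19.3]))
red [300 215  20  18 287] [309.5 223.5] z.05 [ 0.3944 -0.2066] z.012 (array([ 0.42  , -0.1994]), array([17.3, 19.4]))
red [364 235  32  29 261] [379.6 249.2] z.05 [ 0.3611 -0.3636] z.012 (array([ 0.3857, -0.3649]), array([25.5, 29.8]))
blue [321 162   5   4  18] [323.  163.7] z.05 [ 0.5764 -0.198 ] z.012 (array([ 0.6111, -0.1905]), array([4.5, 4.5]))
blue [333 220  21  13  56] [343.8 224.5] z.05 [ 0.4071 -0.2802] z.012 (array([ 0.4211, -0.2778]), array([16.9, 19.6]))
blue [335 232  17   6  46] [342.8 235.4] z.05 [ 0.379 -0.283] z.012 (array([ 0.4083, -0.2793]), array([ 6.5, 15.5]))
purple [309 193   6   5  27] [311.4 195.1] z.05 [ 0.473  -0.1926] z.012 (array([ 0.5026, -0.1844]), array([5. , 5.9]))
purple [335 255  15   7  26] [342.5 257.1] z.05 [ 0.3269 -0.2917] z.012 (array([ 0.3415, -0.2881]), array([ 8.1, 15.4]))
purple [328 258   6  15  27] [329.9 265.2] z.05 [ 0.3034 -0.2703] z.012 (array([ 0.3281, -0.2765]), array([12.9, 14.9]))
purple [336 265  15  10  35] [343.5 271.4] z.05 [ 0.2954 -0.2996] z.012 (array([ 0.3282, -0.2868]), array([17.5, 19.9]))
```

View pics/topc.png

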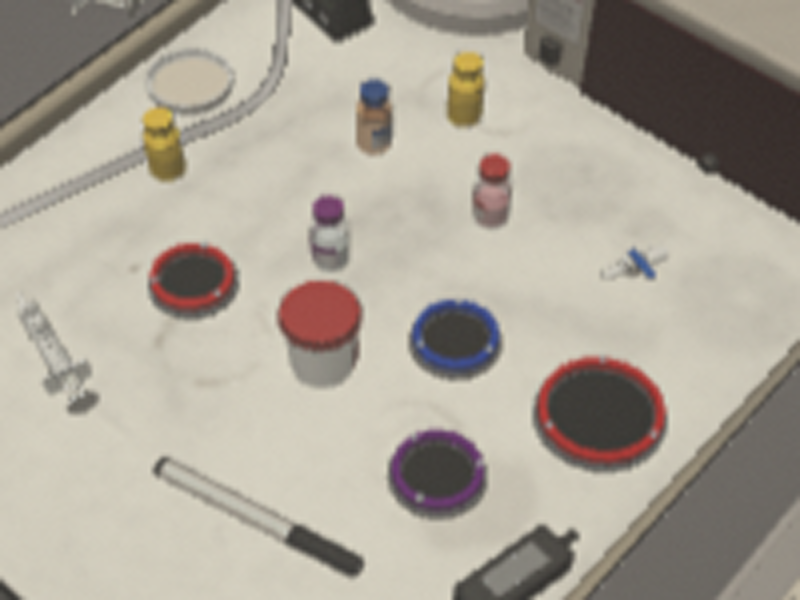

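Crop agrees: the listed items stand clear of each other, with pot and vial caps well separated. I'll move above the pot and look with the wrist camera.

```bash
cat >> h.py <<'E'
def to(x,y,z,yaw):
    s=get_state();M=R.from_euler("xyz",s["ee_rot"])
    d=M.inv().apply(np.array([x,y,z])-s["eef_pos"])
    rv=(M.inv()*R.from_euler("xyz",[np.pi,0,yaw])).as_rotvec()
    return "shift",d.round(4),"turn",rv.round(3),"|d|",np.linalg.norm(d).round(3)
E
python3 -m handwheel '[[0,0,0,0.0282,-0.0217,0,0.085],[0,0,0,0.0282,-0.0217,0,0.085],[0,0,0,0.0282,-0.0217,0,0.085],[0,0,0,0.0282,-0.0217,0,0.085],[0,0,0,0.0282,-0.0217,0,0.085],[0,0,0,0.0282,-0.0217,0,0.085],[0,0,0,0.0282,-0.0217,0,0.085],[0,0,0,0.0282,-0.0217,0,0.085],[0,0,0,0.0282,-0.0217,0,0.085],[0,0,0,0.0282,-0.0217,0,0.085],[0,0,0,0.0282,-0.0217,0,0.085],[0,0,0,0.0282,-0.0217,0,0.085],[0,0,0,0,0,0,0.085],[0,0,0,0,0,0,0.085]]' 30
cat > look.py <<'E'
from h import *
import sys
st=get_state();im=capture("wrist");cv2.imwrite(f"pics/{sys.argv[1]}.png",im[:,:,::-1])
print(st["eef_pos"].round(4),st["ee_rot"].round(4),st["t"])
for c in("red","blue","purple"):
    m=cv2.morphologyEx(mask(im,c),cv2.MORPH_CLOSE,np.ones((5,5)))
    for k in cv2.findContours(m,0,2)[0]:
        if cv2.contourArea(k)<60:continue
        e=cv2.fitEllipse(k);
        # size at two heights
        b=cv2.boundingRect(k);q=k[:,0,:].astype(float)
        def c3(z):
            P=np.array([onplane("wrist",p,z,st)[:2] for p in q]);(cx,cy),r=cv2.minEnclosingCircle(P.astype(np.float32));return np.round([cx,cy,2*r],4)
        print(c,np.round(e[0],0),b,"z.055",c3(.055),"z.013",c3(.013))
E
python3 look.py w1
```

```text
t: 1.27
eef_pos: [0.3958, -0.2037, 0.231]
ee_rot: [-3.141, 0.001, 0.233]
contact_force: [0.3, -0.1, 0.1]
grip_width: 0.993
finger_force: 0.0
[ 0.3958 -0.2037  0.231 ] [-3.1412e+00  6.0000e-04  2.3310e-01] 1.2667
red [445. 210.] (420, 184, 50, 52) z.055 [ 0.397  -0.3439  0.0633] z.013 [ 0.3887 -0.3645  0.0717]
red [328. 184.] (308, 163, 41, 41) z.055 [ 0.3953 -0.2071  0.0445] z.013 [ 0.3868 -0.2096  0.0503]
red [263. 127.] (243, 106, 41, 42) z.055 [ 0.4385 -0.1275  0.0442] z.013 [ 0.4357 -0.1196  0.0499]
red [425.  83.] (417, 75, 17, 16) z.055 [ 0.5251 -0.2808  0.0191] z.013 [ 0.5337 -0.293   0.0216]
blue [625. 364.] (606, 327, 34, 73) z.055 [ 0.0797 -1.211   0.6621] z.013 [ 0.0297 -1.3457  0.7493]
blue [390. 167.] (371, 147, 40, 40) z.055 [ 0.4284 -0.2674  0.0436] z.013 [ 0.4242 -0.2779  0.0492]
blue [361.  18.] (353, 11, 16, 15) z.055 [ 0.5747 -0.1989  0.0174] z.013 [ 0.5897 -0.2003  0.0197]
purple [375. 238.] (357, 220, 37, 36) z.055 [ 0.347  -0.2732  0.0438] z.013 [ 0.3321 -0.2845  0.0495]
purple [333. 108.] (326, 101, 15, 15) z.055 [ 0.4733 -0.1936  0.0161] z.013 [ 0.475  -0.1944  0.0182]
```

View pics/w1.png

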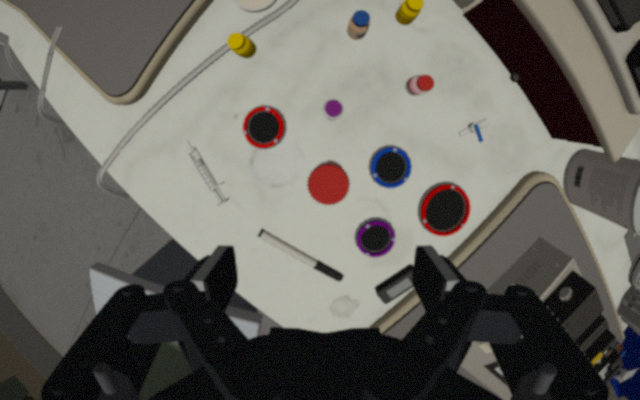

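The wrist view confirms the layout: pot cap (328,184), wide red holder (445,210), narrow red (263,127), blue (390,167), purple (375,238). Diameters match too (46/70/50 mm). Grasping the pot by its cap.

```bash
python3 -m handwheel '[[0,0,0,-0.0016,0.0031,0.02,0.085],[0,0,0,0,0,0.036,0.085],[0,0,0,0,0,0.036,0.085],[0,0,0,0,0,0.036,0.085],[0,0,0,0,0,0.03,0.085],[0,0,0,0,0,0.025,0.085],[0,0,0,0,0,0.017,0.085],[0,0,0,0,0,0,0.085],[0,0,0,0,0,0,0.06],[0,0,0,0,0,0,0.05],[0,0,0,0,0,0,0.04],[0,0,0,0,0,0,0.04],[0,0,0,0,0,0,0.04],[0,0,0,0,0,0,0.04],[0,0,0,0,0,0,0.04]]' 30
python3 -c "
from h import *
print(get_state()['eef_pos'],to(.3887,-.3645,.13,.233))"
```

```text
t: 2.57
eef_pos: [0.3955, -0.2097, 0.0327]
ee_rot: [3.139, -0.002, 0.229]
contact_force: [-1.2, -0.2, 7.0]
grip_width: 0.525
finger_force: 30.1
[ 0.39552542 -0.20971097  0.03269017] ('shift', array([-0.0416,  0.1495, -0.0969]), 'turn', array([ 0.003, -0.002, -0.004]), '|d|', np.float64(0.183))
```

```bash
python3 -m handwheel '[[0,0,0,0,0,-0.005,0.04],[0,0,0,0,0,-0.01,0.04],[0,0,0,0,0,-0.02,0.04],[0,0,0,0,0,-0.025,0.04],[0,0,0,0,0,-0.015,0.04],[0,0,0,0,0,-0.005,0.04],[0,0,0,-0.004,0.014,0,0.04],[0,0,0,-0.0075,0.027,0,0.04],[0,0,0,-0.0075,0.027,0,0.04],[0,0,0,-0.0075,0.027,0,0.04],[0,0,0,-0.0075,0.027,0,0.04],[0,0,0,-0.005,0.018,0,0.04],[0,0,0,-0.0026,0.0095,0,0.04],[0,0,0,0,0,0,0.04],[0,0,0,0,0,0,0.04],[0,0,0,0,0,0,0.04]]'
python3 look.py w2
```

```text
t: 3.9
eef_pos: [0.3874, -0.362, 0.1108]
ee_rot: [-3.14, 0.0, 0.23]
contact_force: [0.1, 0.8, -1.2]
grip_width: 0.526
finger_force: 30.8
[ 0.3874 -0.362   0.1108] [-3.1396e+00  5.0000e-04  2.2970e-01] 3.9
red [326. 244.] (273, 159, 104, 160) z.055 [ 0.3673 -0.3682  0.1234] z.013 [ 0.3494 -0.3729  0.1494]
red [90. 98.] (72, 74, 38, 50) z.055 [ 0.4392 -0.1599  0.0448] z.013 [ 0.4365 -0.1205  0.0543]
red [575.  39.] (549, 0, 51, 80) z.055 [ 0.5803 -0.529   0.0807] z.013 [ 0.6075 -0.5675  0.0977]
red [256.  -2.] (244, 0, 26, 10) z.055 [ 0.5219 -0.2839  0.0174] z.013 [ 0.5367 -0.2707  0.021 ]
blue [631. 380.] (608, 356, 32, 44) z.055 [ 0.1819 -1.029   0.2923] z.013 [ 0.1248 -1.1731  0.354 ]
blue [235. 136.] (206, 106, 59, 61) z.055 [ 0.429  -0.2907  0.041 ] z.013 [ 0.4242 -0.2789  0.0497]
blue [376.  74.] (368, 60, 17, 28) z.055 [ 0.4888 -0.3713  0.019 ] z.013 [ 0.4965 -0.3765  0.0229]
purple [224. 244.] (201, 225, 44, 43) z.055 [ 0.3496 -0.294   0.0398] z.013 [ 0.3279 -0.283   0.0481]
purple [232. 234.] (211, 216, 42, 36) z.055 [ 0.3605 -0.2996  0.0358] z.013 [ 0.3412 -0.2897  0.0433]
purple [132.  58.] (122, 47, 22, 21) z.055 [ 0.4726 -0.1974  0.0207] z.013 [ 0.4774 -0.166   0.025 ]
```

View pics/w2.png

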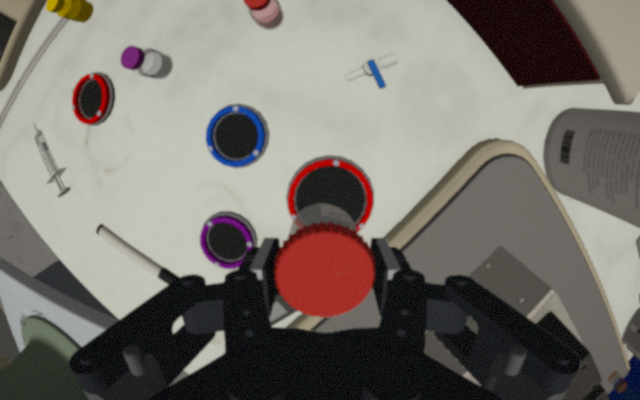

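Pot is held upright, cap at (324,270), with the wide red holder behind it (331,197). Lowering.

```bash
python3 -m handwheel '[[0,0,0,0.0007,0.0027,0.005,0.04],[0,0,0,0,0,0.015,0.04],[0,0,0,0,0,0.017,0.04],[0,0,0,0,0,0.015,0.04],[0,0,0,0,0,0.01,0.04],[0,0,0,0,0,0.005,0.04],[0,0,0,0,0,0.002,0.04],[0,0,0,0,0,0.001,0.04],[0,0,0,0,0,0.0005,0.04],[0,0,0,0,0,0,0.04],[0,0,0,0,0,0,0.04]]'
```

```text
t: 4.87
eef_pos: [0.3895, -0.3666, 0.0414]
ee_rot: [3.14, -0.001, 0.229]
contact_force: [-0.3, -0.1, -0.1]
grip_width: 0.528
finger_force: 30.8
```

```bash
python3 -m handwheel '[[0,0,0,0,0.0,0.001,0.04],[0,0,0,0,0,0.0005,0.04],[0,0,0,0,0,0.0005,0.04],[0,0,0,0,0,0,0.04]]'; python3 -m handwheel '[[0,0,0,0,0.0,0.0005,0.04],[0,0,0,0,0,0.0005,0.04],[0,0,0,0,0,0,0.04]]'
```

```text
t: 5.2
eef_pos: [0.3892, -0.3663, 0.0389]
ee_rot: [3.141, -0.0, 0.229]
contact_force: [0.8, -0.2, 0.1]
grip_width: 0.523
finger_force: 31.0
t: 5.45
eef_pos: [0.3894, -0.3663, 0.0387]
ee_rot: [3.141, -0.001, 0.229]
contact_force: [-1.4, 2.1, 10.3]
grip_width: 0.528
finger_force: 31.6
```

```bash
python3 -m handwheel '[[0,0,0,0,0,0,0.05],[0,0,0,0,0,0,0.06],[0,0,0,0,0,0,0.07],[0,0,0,0,0,0,0.07],[0,0,0,0,0,0,0.07],[0,0,0,0,0,-0.015,0.07],[0,0,0,0,0,-0.035,0.07],[0,0,0,0,0,-0.035,0.07],[0,0,0,0,0,-0.035,0.07],[0,0,0,0,0,-0.025,0.07],[0,0,0,0,0,-0.01,0.07],[0,0,0,0,0,0,0.07]]'
python3 look.py w3
python3 -c "
from h import *
print(to(.4733,-.1936,.15,.233))"
```

```text
t: 6.45
eef_pos: [0.3903, -0.3676, 0.1953]
ee_rot: [3.137, -0.002, 0.229]
contact_force: [-1.0, 0.3, -0.1]
grip_width: 0.814
finger_force: 0.0
[ 0.3903 -0.3676  0.1953] [ 3.1369e+00 -2.2000e-03  2.2880e-01] 6.45
red [322. 182.] (290, 150, 65, 65) z.055 [ 0.3966 -0.3631  0.0625] z.013 [ 0.388  -0.3649  0.0718]
red [131. 102.] (114, 83, 34, 40) z.055 [ 0.4384 -0.1501  0.0453] z.013 [ 0.4359 -0.1204  0.0521]
red [268.  32.] (258, 23, 20, 19) z.055 [ 0.5252 -0.2829  0.0191] z.013 [ 0.5357 -0.2728  0.0219]
blue [617. 385.] (590, 335, 50, 65) z.055 [ 0.0999 -1.2286  0.6594] z.013 [ 0.0475 -1.3585  0.7571]
blue [251. 133.] (229, 111, 44, 46) z.055 [ 0.428  -0.2884  0.0429] z.013 [ 0.4241 -0.2791  0.0492]
blue [355.  86.] (350, 78, 12, 19) z.055 [ 0.4905 -0.3727  0.0191] z.013 [ 0.4959 -0.3758  0.0219]
purple [242. 215.] (222, 195, 41, 41) z.055 [ 0.3477 -0.2943  0.0428] z.013 [ 0.332  -0.2858  0.0491]
purple [172.  73.] (165, 66, 16, 15) z.055 [ 0.4728 -0.1961  0.0184] z.013 [ 0.4756 -0.1731  0.0211]
('shift', array([ 0.1209, -0.1496,  0.043 ]), 'turn', array([ 0.002, -0.001, -0.004]), '|d|', np.float64(0.197))
```

View pics/w3.png

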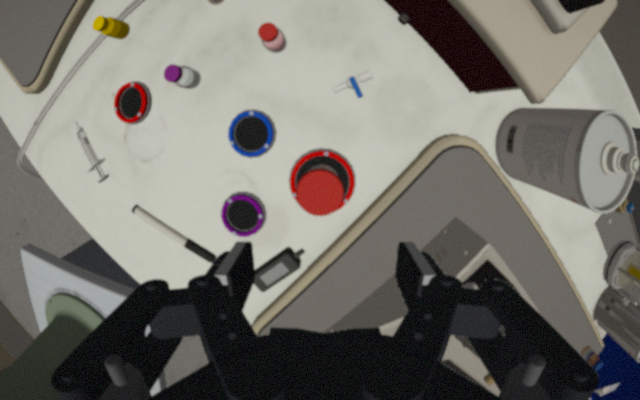

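Pot stands inside the wide red holder, cap at (320,192). Next is the purple vial.

```bash
python3 -m handwheel '[[0,0,0,0.01,-0.0124,0,0.07],[0,0,0,0.0202,-0.0249,0,0.07],[0,0,0,0.0202,-0.0249,0,0.07],[0,0,0,0.0202,-0.0249,0,0.07],[0,0,0,0.0202,-0.0249,0,0.07],[0,0,0,0.0202,-0.0249,0,0.07],[0,0,0,0.01,-0.0126,0.02,0.07],[0,0,0,0,0,0.035,0.07],[0,0,0,0,0,0.035,0.07],[0,0,0,0,0,0.01,0.07],[0,0,0,0,0,0,0.07],[0,0,0,0,0,0,0.07]]'
python3 look.py w4;python3 -c "
from h import *
print(to(.4732,-.194,.016,.23))"
```

```text
t: 7.5
eef_pos: [0.4721, -0.1928, 0.0919]
ee_rot: [-3.139, 0.002, 0.228]
contact_force: [-0.4, -0.1, 1.1]
grip_width: 0.818
finger_force: 0.0
[ 0.4721 -0.1928  0.0919] [-3.1395e+00  2.3000e-03  2.2840e-01] 7.5
red [469. 357.] (447, 340, 43, 35) z.055 [ 0.3797 -0.3434  0.0774] z.013 [ 0.343  -0.3821  0.0954]
red [226. 228.] (197, 200, 59, 58) z.055 [ 0.4553 -0.1305  0.0421] z.013 [ 0.4363 -0.1195  0.0518]
red [476. 176.] (462, 163, 28, 28) z.055 [ 0.5264 -0.2791  0.0212] z.013 [ 0.5242 -0.3029  0.0262]
blue [398. 286.] (383, 262, 24, 45) z.055 [ 0.4428 -0.2525  0.038 ] z.013 [ 0.4208 -0.2701  0.0468]
blue [532. 227.] (528, 217, 8, 22) z.055 [ 0.5037 -0.3412  0.0188] z.013 [ 0.496  -0.3795  0.0232]
blue [376.  64.] (362, 50, 29, 28) z.055 [ 0.5758 -0.1986  0.0179] z.013 [ 0.5849 -0.2035  0.022 ]
purple [327. 224.] (314, 211, 27, 28) z.055 [ 0.4749 -0.1931  0.0183] z.013 [ 0.4604 -0.1968  0.0225]
('shift', array([-0.0001,  0.0004,  0.0772]), 'turn', array([-0.   ,  0.   , -0.002]), '|d|', np.float64(0.077))
```

```bash
python3 -m handwheel '[[0,0,0,0.0026,0.001,0.008,0.07],[0,0,0,0,0,0.025,0.07],[0,0,0,0,0,0.025,0.07],[0,0,0,0,0,0.012,0.07],[0,0,0,0,0,0.006,0.07],[0,0,0,0,0,0,0.05],[0,0,0,0,0,0,0.035],[0,0,0,0,0,0,0.028],[0,0,0,0,0,0,0.022],[0,0,0,0,0,0,0.018],[0,0,0,0,0,0,0.018],[0,0,0,0,0,0,0.018],[0,0,0,0,0,0,0.018]]' 25
```

```text
t: 8.63
eef_pos: [0.4769, -0.1942, 0.018]
ee_rot: [3.14, -0.002, 0.229]
contact_force: [-1.1, 0.7, 6.5]
grip_width: 0.258
finger_force: 25.9
```

```bash
python3 -m handwheel '[[0,0,0,0,0,-0.005,0.018],[0,0,0,0,0,-0.01,0.018],[0,0,0,0,0,-0.02,0.018],[0,0,0,0,0,-0.025,0.018],[0,0,0,0,0,-0.02,0.018],[0,0,0,-0.012,0.0041,-0.005,0.018],[0,0,0,-0.025,0.0086,0,0.018],[0,0,0,-0.025,0.0086,0,0.018],[0,0,0,-0.025,0.0086,0,0.018],[0,0,0,-0.025,0.0086,0,0.018],[0,0,0,-0.025,0.0086,0,0.018],[0,0,0,-0.018,0.0062,0,0.018],[0,0,0,-0.0064,0.0024,0,0.018],[0,0,0,0,0,0,0.018],[0,0,0,0,0,0,0.018]]'
python3 look.py w5
```

```text
t: 9.88
eef_pos: [0.3311, -0.2843, 0.1018]
ee_rot: [-3.141, -0.0, 0.228]
contact_force: [-0.9, -0.7, 0.0]
grip_width: 0.253
finger_force: 25.2
[ 0.3311 -0.2843  0.1018] [-3.1413e+00 -4.0000e-04  2.2780e-01] 9.8833
red [445. 161.] (399, 115, 95, 87) z.055 [ 0.3896 -0.3541  0.0711] z.013 [ 0.3883 -0.3729  0.0868]
red [160.  42.] (134, 15, 52, 56) z.055 [ 0.4284 -0.147   0.0428] z.013 [ 0.4356 -0.12    0.0522]
blue [345.  86.] (313, 55, 66, 64) z.055 [ 0.4185 -0.2766  0.0406] z.013 [ 0.4237 -0.2783  0.0496]
blue [483.  37.] (476, 25, 15, 26) z.055 [ 0.4792 -0.358   0.0187] z.013 [ 0.4977 -0.3778  0.0227]
purple [325. 292.] (305, 271, 44, 43) z.055 [ 0.2794 -0.2961  0.0366] z.013 [ 0.2537 -0.3022  0.0446]
purple [326. 204.] (295, 174, 63, 60) z.055 [ 0.3433 -0.282   0.0403] z.013 [ 0.3318 -0.285   0.0492]
```

View pics/w5.png

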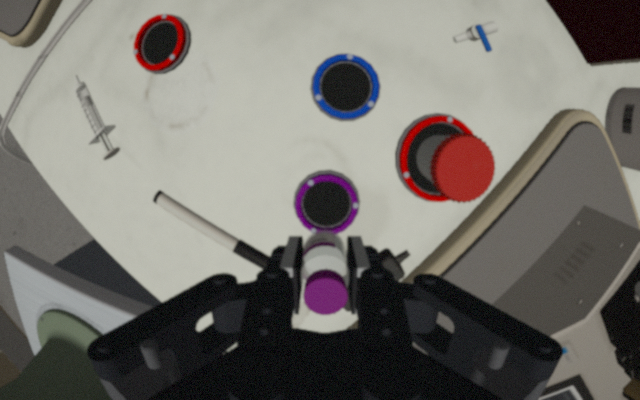

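Purple vial is held upright, cap at (326,292), and the purple holder is at (326,204) just behind it. The black meter at (395,262) lies beyond the right finger.

```bash
python3 -c "
from h import *
s=get_state()
print(onplane('wrist',(326,292),.1018-.018+.052,s),onplane('wrist',(398,258),.012,s),to(.3318,-.285,.024,.228))"
```

```text
[ 0.32976221 -0.28454484  0.1358    ] [ 0.30006248 -0.35480534  0.012     ] ('shift', array([-0.    ,  0.0009,  0.0778]), 'turn', array([-0.   , -0.   ,  0.001]), '|d|', np.float64(0.078))
```

```bash
python3 -m handwheel '[[0,0,0,0.0015,0.0009,0.008,0.018],[0,0,0,0,0,0.02,0.018],[0,0,0,0,0,0.02,0.018],[0,0,0,0,0,0.015,0.018],[0,0,0,0,0,0.008,0.018],[0,0,0,0,0,0.003,0.018],[0,0,0,0,0,0.001,0.018],[0,0,0,0,0,0,0.018],[0,0,0,0,0,0,0.018]]';python3 -m handwheel '[[0,0,0,0,0.0,0.001,0.018],[0,0,0,0,0,0.0005,0.018],[0,0,0,0,0,0.0,0.018],[0,0,0,0,0,0,0.018]]'
```

```text
t: 10.68
eef_pos: [0.3335, -0.2854, 0.0274]
ee_rot: [3.141, -0.001, 0.229]
contact_force: [0.1, 0.5, -0.9]
grip_width: 0.255
finger_force: 25.2
t: 11.02
eef_pos: [0.333, -0.2851, 0.0255]
ee_rot: [3.141, -0.0, 0.229]
contact_force: [-0.4, 0.4, -0.1]
grip_width: 0.253
finger_force: 25.2
```

```bash
python3 -m handwheel '[[0,0,0,0,0.0,0.0008,0.018],[0,0,0,0,0,0.0004,0.018],[0,0,0,0,0,0.0,0.018]]';python3 -m handwheel '[[0,0,0,0,0.0,0.0005,0.018],[0,0,0,0,0,0.0005,0.018],[0,0,0,0,0,0.0,0.018]]'
```

```text
t: 11.27
eef_pos: [0.3329, -0.285, 0.0241]
ee_rot: [3.141, -0.0, 0.229]
contact_force: [-0.1, -0.5, -0.7]
grip_width: 0.258
finger_force: 25.2
t: 11.52
eef_pos: [0.3331, -0.285, 0.0239]
ee_rot: [3.141, -0.0, 0.229]
contact_force: [-1.7, 2.2, 10.8]
grip_width: 0.255
finger_force: 26.4
```

```bash
python3 -m handwheel '[[0,0,0,0,0,0,0.028],[0,0,0,0,0,0,0.036],[0,0,0,0,0,0,0.05],[0,0,0,0,0,0,0.055],[0,0,0,0,0,0,0.055],[0,0,0,0,0,-0.015,0.055],[0,0,0,0,0,-0.035,0.055],[0,0,0,0,0,-0.04,0.055],[0,0,0,0,0,-0.035,0.055],[0,0,0,0.0157,0.0032,-0.005,0.055],[0,0,0,0.0315,0.0065,0,0.055],[0,0,0,0.0315,0.0065,0,0.055],[0,0,0,0.0315,0.0065,0,0.055],[0,0,0,0.0315,0.0065,0,0.055],[0,0,0,0.0315,0.0065,0,0.055],[0,0,0,0.0158,0.0032,0.02,0.055],[0,0,0,0,0,0.03,0.055],[0,0,0,0,0,0.01,0.055],[0,0,0,0,0,0,0.055],[0,0,0,0,0,0,0.055]]'
python3 look.py w6; python3 -c "
from h import *
s=dict(eef_pos=np.array([ 0.3958,-0.2037,0.231]),ee_rot=np.array([-3.1412,.0006,.2331]))
print(onplane('wrist',(553,140),0,s),onplane('wrist',(470,10),0,s))"
```

```text
t: 13.18
eef_pos: [0.5247, -0.2795, 0.0926]
ee_rot: [-3.14, 0.002, 0.228]
contact_force: [0.1, 0.9, 0.7]
grip_width: 0.649
finger_force: 0.0
[ 0.5247 -0.2795  0.0926] [-3.1397e+00  1.8000e-03  2.2840e-01] 13.1833
red [136. 258.] (114, 233, 45, 50) z.055 [ 0.4655 -0.1477  0.0438] z.013 [ 0.4368 -0.1208  0.0541]
red [330. 223.] (316, 208, 28, 30) z.055 [ 0.5281 -0.2806  0.0198] z.013 [ 0.5142 -0.2854  0.024 ]
blue [298. 312.] (271, 289, 56, 44) z.055 [ 0.4563 -0.2755  0.0427] z.013 [ 0.4254 -0.2782  0.0526]
blue [431. 265.] (426, 255, 11, 22) z.055 [ 0.5135 -0.357   0.0184] z.013 [ 0.4959 -0.3786  0.0226]
blue [217. 118.] (203, 105, 29, 28) z.055 [ 0.5764 -0.2004  0.0185] z.013 [ 0.5734 -0.1856  0.0228]
[ 5.29487450e-01 -5.16819016e-01 -5.55111512e-17] [ 0.65681476 -0.33642524  0.        ]
```

View pics/w6.png

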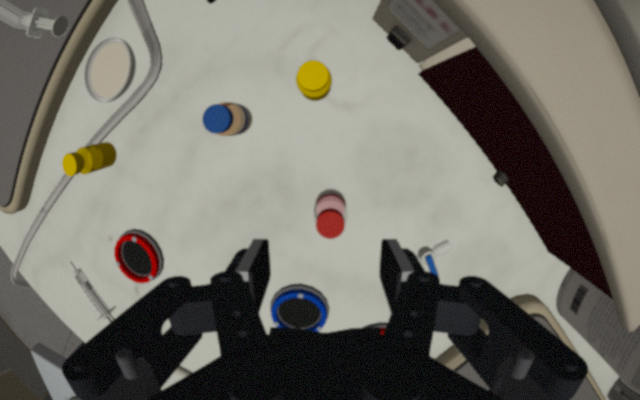

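Red vial cap is at (330,222) between the open fingers, and the lamp box is well clear. Grasping it.

```bash
python3 -m handwheel '[[0,0,0,0.003,0.0023,0.008,0.055],[0,0,0,0,0,0.025,0.055],[0,0,0,0,0,0.025,0.055],[0,0,0,0,0,0.012,0.055],[0,0,0,0,0,0.0065,0.055],[0,0,0,0,0,0,0.055],[0,0,0,0,0,0,0.035],[0,0,0,0,0,0,0.028],[0,0,0,0,0,0,0.022],[0,0,0,0,0,0,0.018],[0,0,0,0,0,0,0.018],[0,0,0,0,0,0,0.018],[0,0,0,0,0,0,0.018]]' 25;python3 -c "
from h import *
print(to(.4360,-.1198,.12,.228))"
```

```text
t: 14.32
eef_pos: [0.5303, -0.2821, 0.018]
ee_rot: [3.14, -0.002, 0.229]
contact_force: [0.6, 1.2, 7.1]
grip_width: 0.257
finger_force: 24.6
('shift', array([-0.0548, -0.1793, -0.1024]), 'turn', array([ 0.002, -0.002,  0.001]), '|d|', np.float64(0.214))
```

```bash
python3 -m handwheel '[[0,0,0,0,0,-0.005,0.018],[0,0,0,0,0,-0.01,0.018],[0,0,0,0,0,-0.02,0.018],[0,0,0,0,0,-0.025,0.018],[0,0,0,0,0,-0.02,0.018],[0,0,0,-0.004,-0.0138,-0.005,0.018],[0,0,0,-0.0082,-0.0276,0,0.018],[0,0,0,-0.0082,-0.0276,0,0.018],[0,0,0,-0.0082,-0.0276,0,0.018],[0,0,0,-0.0082,-0.0276,0,0.018],[0,0,0,-0.0082,-0.0276,0,0.018],[0,0,0,-0.006,-0.02,0,0.018],[0,0,0,-0.0023,-0.0075,0,0.018],[0,0,0,0,0,0,0.018],[0,0,0,0,0,0,0.018]]'
python3 look.py w7
```

```text
t: 15.57
eef_pos: [0.4377, -0.1196, 0.1023]
ee_rot: [3.14, -0.001, 0.229]
contact_force: [-0.0, -0.2, -1.0]
grip_width: 0.25
finger_force: 24.6
[ 0.4377 -0.1196  0.1023] [ 3.140e+00 -1.400e-03  2.292e-01] 15.5667
red [324. 292.] (303, 270, 44, 45) z.055 [ 0.3857 -0.1315  0.0384] z.013 [ 0.3601 -0.1376  0.0469]
red [543. 303.] (509, 266, 69, 74) z.055 [ 0.3989 -0.3421  0.1181] z.013 [ 0.3762 -0.3947  0.1441]
red [321. 311.] (303, 241, 45, 15) z.055 [ 0.4163 -0.1244  0.03  ] z.013 [ 0.3974 -0.129   0.0366]
red [323. 206.] (292, 176, 64, 59) z.055 [ 0.4479 -0.116   0.0411] z.013 [ 0.4361 -0.1188  0.0502]
blue [487. 254.] (465, 230, 46, 50) z.055 [ 0.4386 -0.2455  0.0428] z.013 [ 0.4247 -0.2768  0.0522]
blue [484.  55.] (472, 42, 25, 25) z.055 [ 0.5748 -0.1962  0.0203] z.013 [ 0.5909 -0.2167  0.0248]
```

View pics/w7.png

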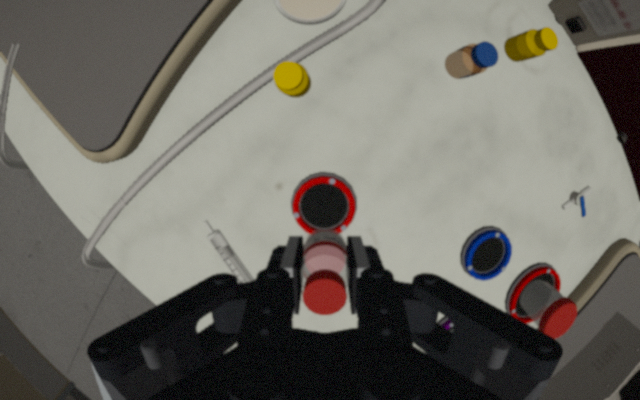

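Red vial is held upright, cap at (324,292), with the narrow red holder centred at (323,206). Lowering.

```bash
python3 -m handwheel '[[0,0,0,0,0,0.008,0.018],[0,0,0,0,0,0.02,0.018],[0,0,0,0,0,0.02,0.018],[0,0,0,0,0,0.015,0.018],[0,0,0,0,0,0.008,0.018],[0,0,0,0,0,0.003,0.018],[0,0,0,0,0,0.002,0.018],[0,0,0,0,0,0.0006,0.018],[0,0,0,0,0,0,0.018]]';python3 -m handwheel '[[0,0,0,0,0.0,0.0006,0.018],[0,0,0,0,0,0.0004,0.018],[0,0,0,0,0,0.0,0.018]]'; python3 -m handwheel '[[0,0,0,0,0.0,0.0004,0.018],[0,0,0,0,0,0.0004,0.018],[0,0,0,0,0,0.0,0.018]]'
```

```text
t: 16.37
eef_pos: [0.4373, -0.1194, 0.0254]
ee_rot: [3.141, -0.001, 0.229]
contact_force: [0.4, -0.3, 0.1]
grip_width: 0.258
finger_force: 24.6
t: 16.62
eef_pos: [0.437, -0.1191, 0.0244]
ee_rot: [3.141, -0.001, 0.229]
contact_force: [0.2, -0.0, -0.1]
grip_width: 0.255
finger_force: 24.6
t: 16.87
eef_pos: [0.4371, -0.119, 0.024]
ee_rot: [3.141, -0.001, 0.229]
contact_force: [-1.8, 1.0, 8.1]
grip_width: 0.247
finger_force: 25.5
```

```bash
python3 -m handwheel '[[0,0,0,0,0,0,0.028],[0,0,0,0,0,0,0.036],[0,0,0,0,0,0,0.05],[0,0,0,0,0,0,0.05],[0,0,0,0,0,0,0.05],[0,0,0,0,0,-0.015,0.05],[0,0,0,0,0,-0.035,0.05],[0,0,0,0,0,-0.04,0.05],[0,0,0,0,0,-0.035,0.05],[0,0,0,0.0098,0.0091,-0.005,0.05],[0,0,0,0.0195,0.0182,0,0.05],[0,0,0,0.0195,0.0182,0,0.05],[0,0,0,0.0195,0.0182,0,0.05],[0,0,0,0.0195,0.0182,0,0.05],[0,0,0,0.0195,0.0182,0,0.05],[0,0,0,0.0098,0.0091,0.02,0.05],[0,0,0,0,0,0.03,0.05],[0,0,0,0,0,0.01,0.05],[0,0,0,0,0,0,0.05],[0,0,0,0,0,0,0.05]]'
python3 look.py w8
```

```text
t: 18.53
eef_pos: [0.5744, -0.1982, 0.0928]
ee_rot: [-3.14, 0.002, 0.229]
contact_force: [0.0, -0.1, 0.6]
grip_width: 0.584
finger_force: 0.0
[ 0.5744 -0.1982  0.0928] [-3.1399e+00  2.0000e-03  2.2890e-01] 18.5333
red [197. 358.] (186, 347, 20, 22) z.055 [ 0.4333 -0.1198  0.0277] z.013 [ 0.3855 -0.1052  0.0341]
red [213. 339.] (204, 332, 19, 14) z.055 [ 0.4603 -0.1335  0.0169] z.013 [ 0.4188 -0.1222  0.0208]
blue [328. 223.] (314, 209, 27, 28) z.055 [ 0.578  -0.1989  0.0183] z.013 [ 0.5636 -0.2023  0.0225]
```

View pics/w8.png

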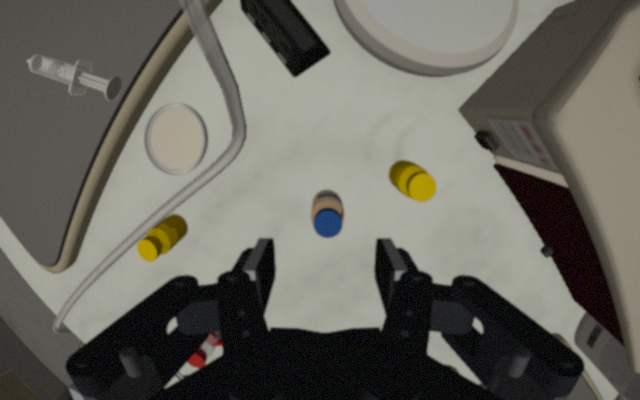

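Blue cap is at (328,222), with the yellow look-alike at (418,183) on the right finger's side. I'll narrow the opening and turn 0.2 rad away from it.

```bash
python3 -m handwheel '[[0,0,0,0.0034,0.0015,0,0.042],[0,0,0.1,0,0,0,0.042],[0,0,0.1,0,0,0,0.042],[0,0,0,0,0,0.008,0.042],[0,0,0,0,0,0.025,0.042],[0,0,0,0,0,0.025,0.042],[0,0,0,0,0,0.012,0.042],[0,0,0,0,0,0.0065,0.042],[0,0,0,0,0,0,0.042],[0,0,0,0,0,0,0.035],[0,0,0,0,0,0,0.028],[0,0,0,0,0,0,0.022],[0,0,0,0,0,0,0.018],[0,0,0,0,0,0,0.018],[0,0,0,0,0,0,0.018],[0,0,0,0,0,0,0.018]]' 25;python3 -c "
from h import *
print(to(.4242,-.2783,.10,.028))"
```

```text
t: 19.92
eef_pos: [0.5803, -0.1999, 0.0181]
ee_rot: [3.14, -0.002, 0.029]
contact_force: [0.1, 0.0, 4.9]
grip_width: 0.258
finger_force: 24.7
('shift', array([-0.1581,  0.0739, -0.0822]), 'turn', array([ 0.001, -0.002,  0.001]), '|d|', np.float64(0.193))
```

```bash
python3 -m handwheel '[[0,0,0,0,0,-0.005,0.018],[0,0,0,0,0,-0.01,0.018],[0,0,0,0,0,-0.02,0.018],[0,0,0,0,0,-0.025,0.018],[0,0,0,0,0,-0.02,0.018],[0,0,0,-0.012,0.0057,-0.005,0.018],[0,0,0,-0.024,0.0113,0,0.018],[0,0,0,-0.024,0.0113,0,0.018],[0,0,0,-0.024,0.0113,0,0.018],[0,0,0,-0.024,0.0113,0,0.018],[0,0,0,-0.024,0.0113,0,0.018],[0,0,0,-0.018,0.0085,0,0.018],[0,0,0,-0.0066,0.0032,0,0.018],[0,0,0,0,0,0,0.018],[0,0,0,0,0,0,0.018]]'
python3 look.py w9
```

```text
t: 21.17
eef_pos: [0.4245, -0.2779, 0.1017]
ee_rot: [-3.141, -0.0, 0.028]
contact_force: [0.1, 0.2, -0.6]
grip_width: 0.257
finger_force: 24.6
[ 0.4245 -0.2779  0.1017] [-3.1413e+00 -4.0000e-04  2.7800e-02] 21.1667
red [430. 249.] (387, 208, 87, 82) z.055 [ 0.4007 -0.3577  0.0814] z.013 [ 0.3808 -0.376   0.0994]
red [115. 203.] (104, 192, 23, 24) z.055 [ 0.4332 -0.1184  0.0242] z.013 [ 0.4205 -0.0836  0.0295]
red [145. 187.] (121, 159, 48, 56) z.055 [ 0.4463 -0.1484  0.0426] z.013 [ 0.4365 -0.1203  0.052 ]
red [611.  40.] (582, 0, 58, 81) z.055 [ 0.5905 -0.5261  0.0998] z.013 [ 0.6127 -0.5816  0.1218]
blue [326. 294.] (304, 271, 45, 44) z.055 [ 0.3704 -0.2788  0.0382] z.013 [ 0.3438 -0.2795  0.0466]
blue [326. 204.] (295, 175, 63, 59) z.055 [ 0.4365 -0.2777  0.0407] z.013 [ 0.4245 -0.2783  0.0497]
blue [455. 120.] (446, 108, 18, 26) z.055 [ 0.4948 -0.3583  0.0189] z.013 [ 0.4957 -0.3766  0.0231]
purple [310. 313.] (304, 302, 13, 21) z.055 [ 0.3539 -0.2685  0.0205] z.013 [ 0.3236 -0.267   0.025 ]
```

View pics/w9.png

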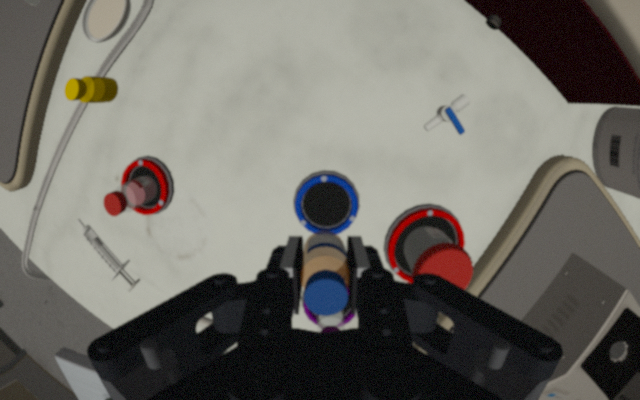

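Blue vial is held upright, cap at (326,294), with the blue holder centred at (326,204). The red vial stands in its holder (145,187) and the pot in its own (430,249). Lowering.

```bash
python3 -m handwheel '[[0,0,0,0.0015,0.0004,0.008,0.018],[0,0,0,0,0,0.02,0.018],[0,0,0,0,0,0.02,0.018],[0,0,0,0,0,0.015,0.018],[0,0,0,0,0,0.008,0.018],[0,0,0,0,0,0.003,0.018],[0,0,0,0,0,0.002,0.018],[0,0,0,0,0,0.0004,0.018],[0,0,0,0,0,0,0.018]]';python3 -m handwheel '[[0,0,0,0,0.0,0.0006,0.018],[0,0,0,0,0,0.0004,0.018],[0,0,0,0,0,0.0,0.018]]'; python3 -m handwheel '[[0,0,0,0,0.0,0.0004,0.018],[0,0,0,0,0,0.0004,0.018],[0,0,0,0,0,0.0,0.018]]'
```

```text
t: 21.97
eef_pos: [0.4269, -0.2785, 0.0258]
ee_rot: [3.141, -0.001, 0.029]
contact_force: [-0.3, 0.1, -0.6]
grip_width: 0.258
finger_force: 24.6
t: 22.22
eef_pos: [0.4265, -0.2785, 0.0247]
ee_rot: [3.141, -0.001, 0.029]
contact_force: [0.5, 0.7, -0.3]
grip_width: 0.257
finger_force: 24.6
t: 22.47
eef_pos: [0.4265, -0.2784, 0.0241]
ee_rot: [3.141, -0.001, 0.029]
contact_force: [0.2, 1.1, 4.8]
grip_width: 0.258
finger_force: 25.1
```

Contact with the floor. Release, rise and check.

```bash
python3 -m handwheel '[[0,0,0,0,0,0.0003,0.018],[0,0,0,0,0,0,0.028],[0,0,0,0,0,0,0.036],[0,0,0,0,0,0,0.045],[0,0,0,0,0,0,0.045],[0,0,0,0,0,0,0.045],[0,0,0,0,0,-0.015,0.045],[0,0,0,0,0,-0.035,0.045],[0,0,0,0,0,-0.04,0.045],[0,0,0,0,0,-0.04,0.045],[0,0,0,-0.02,0,-0.04,0.045],[0,0,0,-0.03,0,-0.03,0.045],[0,0,0,-0.03,0,0,0.045],[0,0,0,-0.02,0,0,0.045],[0,0,0,0,0,0,0.045],[0,0,0,0,0,0,0.045]]'
python3 look.py w10
python3 -c "
import cv2
from h import *
im=capture('top');cv2.imwrite('pics/top1.png',cv2.resize(im[140:300,230:430,::-1],None,fx=4,fy=3.75,interpolation=2))"
```

```text
t: 23.8
eef_pos: [0.3277, -0.2811, 0.2202]
ee_rot: [3.141, -0.001, 0.027]
contact_force: [0.4, 0.0, -0.2]
grip_width: 0.526
finger_force: 0.0
[ 0.3277 -0.2811  0.2202] [ 3.1412e+00 -7.0000e-04  2.7200e-02] 23.8
red [598. 382.] (589, 373, 18, 18) z.055 [-0.1129 -0.9393  0.0801] z.013 [-0.1819 -1.0293  0.091 ]
red [400. 127.] (370, 98, 61, 60) z.055 [ 0.3893 -0.3556  0.0636] z.013 [ 0.3889 -0.3661  0.0722]
red [190.  86.] (166, 67, 45, 40) z.055 [ 0.4298 -0.1342  0.0537] z.013 [ 0.4349 -0.1146  0.061 ]
blue [325.  92.] (303, 72, 45, 43) z.055 [ 0.4202 -0.2785  0.0434] z.013 [ 0.4239 -0.2785  0.0493]
purple [329. 173.] (308, 153, 42, 42) z.055 [ 0.3393 -0.2842  0.0427] z.013 [ 0.3319 -0.2851  0.0485]
```

View pics/w10.png

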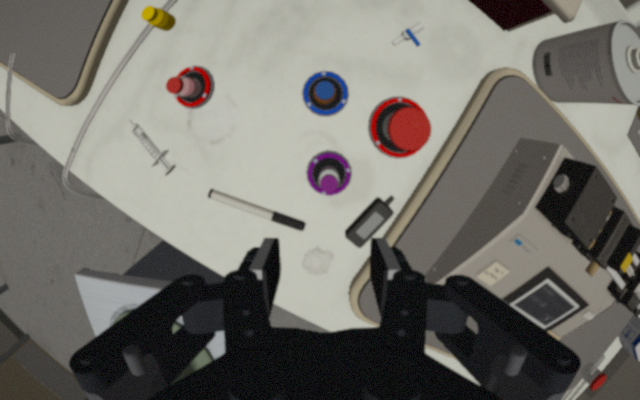

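View pics/top1.png

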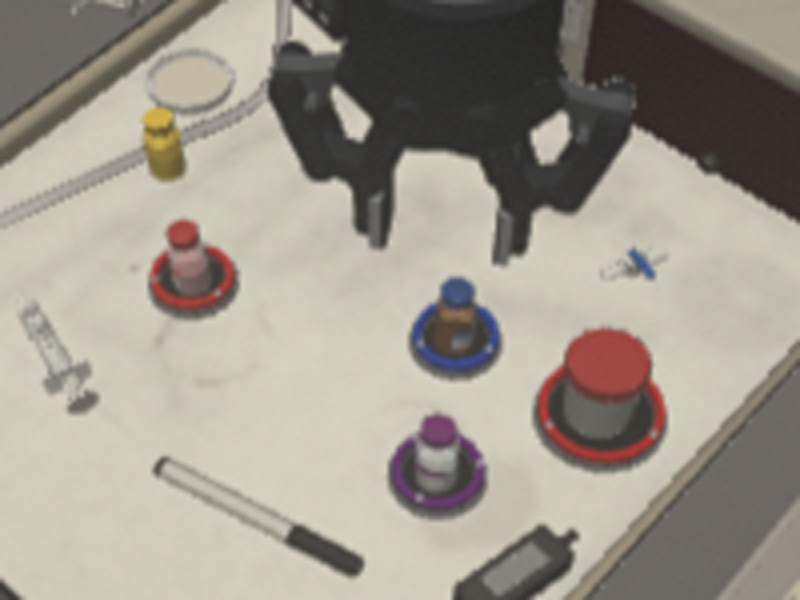

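Both views show all four upright and centred in their matching holders: red vial (190,260), blue (457,325), purple (437,460), pot (605,390) in the top crop. The gripper is clear, so I'm handing in.

```bash
python3 -c "
from bench import *
print(hand_in())"
```

```text
the job is handed in; nothing more can be done
None
```

The red pot and the three vials are standing upright in their matching holders, set down rather than dropped, and the job was handed in at about 24 s on the robot clock.

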